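# Snap a hardwood blank into the sprung drilling fixture

### The arm

A 6-joint arm with a two-finger parallel gripper is mounted at the origin on a cart in front of the work surface, level with it; the furniture and walls round the work are solid. World frame = base frame: x ahead of the robot, y to its left, z up, the work surface at z = 0. Lengths are in m, angles in rad, forces in N, time in s.
With the tool pointing down it reaches from about 0.275 to 0.75 m from the base axis. Payload 10.2 kg.
Tool frame: the origin (TCP) lies on the centre line of the jaws, within the pads' length; the fingertips stand 25 mm ahead of it and the grasp point (between the pads) lies 6 mm ahead of it (r.nose_length is the distance from the TCP to the fingertips, in m); z points along the fingers, y is the direction in which the jaws open and shut (so a half turn about z gives the same grasp; the last joint's range is limited). The gripper opens to 88 mm and grips with 3 to 60 N. Pads are 18 mm wide; open, the fingers measure 123 mm over their backs; the gripper's body (75 mm by 187 mm) begins 45 mm behind the grasp point.
Start: joints at [0.882, 0.313, 1.498, -0, 1.331, -0.223], TCP at [0.236, 0.469, 0.264] pointing down, gripper open.
Joint ranges: [-2.94, 2.94], [-0.97, 2.17], [0.19, 2.56], [-1.23, 4.37], [0.02, 3.11], [-2.88, 2.88]. Speed limits (rad/s): [2.39, 2.39, 3.01, 3.14, 3.14, 3.14].

### API

Orientations are given as a 3x3 rotation matrix whose columns are the frame's x, y, z axes.
In Python, from plant import get_obs, optics, r gives the robot as it stands.
- The arm moves only by the tool send_rows, never from a script. Its arguments are lists of equal length, an entry for each row: "travel": the shift along the tool's x, y, z in m, a list of three; "rot": the turn, a rotation vector about the tool's x, y, z in degrees, a list of three. A call has 1 to 20 rows; each row is the pose to reach, as a shift and turn from the pose commanded when the call began, along the tool's axes at that moment; what a row does not reach only later rows make up. A row lasts 1/8 s, in which the tool goes at most 62.5 mm and 10.7 degrees, less where a joint would pass 70% of its speed; a pose out of reach is approached as far as the arm can. A call with a gripper value outside its range is refused whole. "fingers" is the finger opening in m, from 0 to 0.0881, set as the call begins (left out, the last holds). The fingers move at their own pace and stop on an object; "newtons" is the grip in N (left out, the last holds). Time passes only in rows, so rows that repeat a pose let the fingers close. It gives the time, the measured TCP pose, the force and the opening at its end, in the units of the state.
- get_obs(): the state, without advancing time (a new reading comes with each control period).
- optics.snapshot(name): name is "scene" or "top"; returns (picture, depth): 384x512x3 uint8, red, green, blue; 384x512 float32, m along the optical axis (not along the pixel's ray), 0 where there is no reading.
- optics.camera_info(name): a dict with "intrinsics" (3x3 intrinsics, pixels), "R" (3x3) and "t" (3): a world point X has camera coordinates R X + t. Camera axes: x right, y down, z forward; pixel columns grow to the right and rows downward; lengths in m; the calibration is good to about 2 mm. A picture is of the moment at which its call begins. camera_info takes no time and is no camera call.
- r.job_done(): hands the job in, once; it reports no verdict.
The state is a dict: "clock": time; "q": joint angles; "joint_vel": joint speeds; "joint_torque": joint torques, N m; "tcp_pos": TCP position; "ee_rot": TCP orientation; "ft_force": force on the tool from outside, world axes, zero at the start; "torque": the same for the moment, N m; "width": finger opening in m.
Only numpy, scipy, OpenCV 4.12 (cv2) and the standard library are available. Lean on these libraries where they do the work, as an engineer would, in place of code of your own. Each camera call takes 0.05 s, during which the arm holds its last target.

### The job

Load the smallest of the three hardwood blocks that lie on the open bench (not the pile by the back wall) into the wooden drilling fixture: put it in flat from above, lengthwise between the two end stops, and push it down past the four sprung steel balls until it sits fully home on the seat and the balls have clicked over its top edges. Leave the other two blocks where they lie.

Things in the scene. Friction and masses are not known exactly. Their poses are not given: they have to be found in the camera images.
- block_small: the block to load: the smallest, lowest of three brown hardwood blocks, 90 x 55 x 32 mm (length along its x, width along its y, height along its z), about 0.1 kg, loose, lying flat on the bench. Origin at the centre of its underside. Grasp across the 55 mm width.
- block_tall: bystander: a hardwood block 110 x 60 x 50 mm (x, y, z), loose, lying on the bench; origin at the centre of its underside. Not to be moved.
- block_big: bystander: a hardwood block 140 x 70 x 45 mm (x, y, z), loose, lying on the bench; origin at the centre of its underside. Not to be moved.
- seat (a point): centre of the fixture's flat aluminium seat (82 x 40 mm), 20 mm above the bench; axes as the fixture's. The loaded block's underside rests here, its length along x, either way round. A block laid in the mouth rests on the balls, its underside 45 mm above the seat; 5 to 12 N down push it past them, best centred within 5 mm; at the bottom they spring in over its top edges and hold it.
- fixture: drilling fixture fixed to the bench: plywood base 148 (x) x 136 (y) x 12 mm; origin at the centre of its underside. Two low end stops, 112 mm apart along x, flared, top 54 mm above the bench. Four posts at x = 23 to 45 mm either side, inner faces 71 mm apart along y, flared above 62 mm, top 73 mm above the bench. Between the posts each long side is open for 46 mm: fingers pass down to the base.
- ball_0 (a joint): one of four like sprung steel balls, one in each post's inner face: radius 11 mm, centres at fixture x = +-34 mm, y = +-36 mm, 57.7 mm above the bench; this one at +x, +y. Value: how far it is pressed outward along y, 0 free (standing 2.5 mm into the block's space) to 12 mm; about 2.5 mm while the block passes, about 1 mm when clicked over its top edge.

How it is judged:
By the outcome, as a careful person would: the job done as asked, in the order asked, and still so for the second after the job is handed in, with the robot touching nothing.
It also fails if it takes over 51 s, if anything falls off the work surface, if the arm or the gripper's body presses on something with over 40 N, if the wrist force passes 120 N, or if a joint passes its speed limit or range.

## Working session

There is one attempt and no reset: what is moved stays moved. The work goes in short steps, Python scripts to look and compute and a tool call to move; the robot and the scene stay as the last step left them, time stands still between calls to the robot, and variables do not carry over. Pictures are saved under pics/ and viewed, and the job is handed in when it is done.

Besides the shell and the picture viewer there is one more tool, called after "Emit:" as name(argument=value, ...) on one line, values as JSON. send_rows: Moves the arm, as the interface text tells. Its arguments: {"type":"object","properties":{"travel":{"type":"array","items":{"type":"array","items":{"type":"number"}}},"rot":{"type":"array","items":{"type":"array","items":{"type":"number"}}},"fingers":{"type":"number"},"newtons":{"type":"number"}},"required":["travel","rot"]}

```bash
ls; mkdir -p pics
python3 - <<'E'
from plant import get_obs, optics, r
import cv2, numpy as np
o=get_obs(); print({k:np.round(v,4).tolist() for k,v in o.items()}); print(r.nose_length)
for n in("scene","top"):
    p,d=optics.snapshot(n); cv2.imwrite(f"pics/{n}0.png",p[:,:,::-1]); np.save(f"pics/{n}0_d.npy",d)
    c=optics.camera_info(n); print(n,{k:np.round(v,4).tolist() for k,v in c.items()})
E
```

```text
pics
{'clock': 0.0, 'q': [0.8816, 0.3134, 1.4985, 0.0, 1.331, -0.2234], 'joint_vel': [0.0008, -0.0006, -0.0018, 0.0005, 0.0011, -0.0011], 'joint_torque': [0.0002, -40.2204, -25.2269, 0.0695, 0.0352, -0.0001], 'tcp_pos': [0.2357, 0.4689, 0.2632], 'ee_rot': [[-0.8935, 0.4491, -0.0008], [0.4491, 0.8935, -0.001], [0.0003, -0.0013, -1.0]], 'ft_force': [-0.6373, -0.4932, 0.3038], 'torque': [0.0153, 0.017, -0.0293], 'width': 0.0881}
0.025
scene {'intrinsics': [[361.2525, 0.0, 249.6045], [0.0, 361.2525, 196.3301], [0.0, 0.0, 1.0]], 'R': [[0.5452, -0.838, -0.0204], [-0.3191, -0.185, -0.9295], [0.7752, 0.5133, -0.3683]], 't': [-0.4312, 0.2178, 0.5297]}
top {'intrinsics': [[363.2073, 0.0, 258.5305], [0.0, 363.2073, 192.7211], [0.0, 0.0, 1.0]], 'R': [[0.0127, -0.9995, 0.0282], [-0.9974, -0.0147, -0.0706], [0.071, -0.0272, -0.9971]], 't': [-0.1803, 0.5309, 0.8674]}
```

View pics/scene0.png

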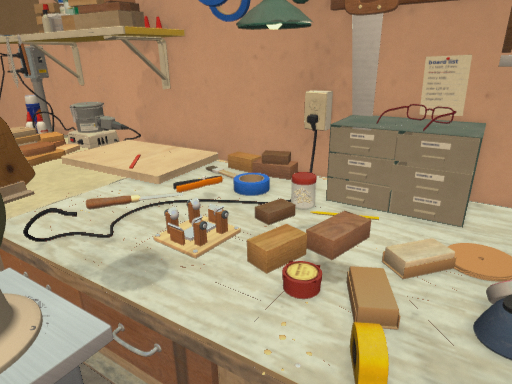

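View pics/top0.png

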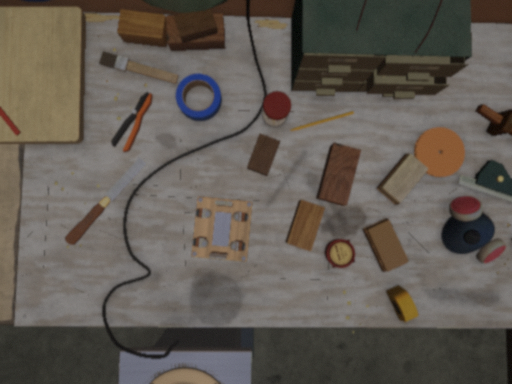

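The top view shows the fixture at about (222,228). There are three hardwood blocks, at (263,154) (small, dark), (340,173) and (305,224). I'll enlarge them and measure.

```bash
cat > h.py <<'E'
import numpy as np, cv2
from plant import get_obs, optics, r
def ray(n,u,v):
    c=optics.camera_info(n);K,R,t=map(np.array,(c["intrinsics"],c["R"],c["t"]))
    return -R.T@t, R.T@np.linalg.solve(K,[u,v,1.])
def at_z(n,u,v,z):
    o,d=ray(n,u,v); return o+d*(z-o[2])/d[2]
def cloud(n,D):
    c=optics.camera_info(n);K,R,t=map(np.array,(c["intrinsics"],c["R"],c["t"]))
    v,u=np.mgrid[:384,:512]; P=np.stack([(u-K[0,2])/K[0,0]*D,(v-K[1,2])/K[1,1]*D,D],-1)
    return (P-t)@R
def proj(n,X):
    c=optics.camera_info(n);p=np.array(c["R"])@X+c["t"];p=np.array(c["intrinsics"])@p;return p[:2]/p[2]
E
python3 - <<'E'
from h import *
p=cv2.imread("pics/top0.png"); D=np.load("pics/top0_d.npy"); C=cloud("top",D)
cv2.imwrite("pics/top_c.png",cv2.resize(p[125:275,180:380],None,fx=4,fy=4,interpolation=cv2.INTER_CUBIC)[:600])
p2=cv2.imread("pics/scene0.png"); cv2.imwrite("pics/scene_c.png",cv2.resize(p2[185:285,140:340],None,fx=4,fy=4,interpolation=cv2.INTER_CUBIC))
for u,v in [(263,154),(340,173),(305,224),(385,245),(402,178),(222,228),(277,200),(233,204),(240,257),(206,205),(277,106)]: print((u,v),C[v,u].round(4))
C2=cloud("scene",np.load("pics/scene0_d.npy"))
for u,v in [(275,207),(279,238),(340,226),(260,285)]: print((u,v),C2[v,u].round(4))
print(proj("top",np.array([.236,.469,.26])))
# cluster block tops
for nm,C in(("top",C),("scene",C2)):
  m=(C[...,2]>.022)&(C[...,2]<.06)&(C[...,0]>.3)&(C[...,0]<.75)&(np.abs(C[...,1]+.0)<.5)
  n,l,s,_=cv2.connectedComponentsWithStats(m.astype(np.uint8))
  for i in range(1,n):
    if s[i,4]<150: continue
    P=C[l==i]; z=np.percentile(P[:,2],80); T=P[P[:,2]>z-.006]
    (c,sz,a)=cv2.minAreaRect((T[:,:2]*1000).astype(np.float32)); print(nm,s[i],np.round(c,1),np.round(sz,1),round(a,1),z.round(4))
E
```

```text
(263, 154) [ 0.6268 -0.1823  0.0348]
(340, 173) [ 0.5821 -0.3678  0.0449]
(305, 224) [ 0.4589 -0.2826  0.0524]
(385, 245) [ 0.4108 -0.4783  0.0365]
(402, 178) [ 0.5734 -0.5222  0.0363]
(222, 228) [ 0.4463 -0.0854  0.0198]
(277, 200) [ 0.5174 -0.2203 -0.0019]
(233, 204) [ 0.5053 -0.1107  0.012 ]
(240, 257) [ 0.3763 -0.1301  0.0125]
(206, 205) [ 0.502  -0.0443  0.0098]
(277, 106) [ 0.7299 -0.2113  0.0872]
(275, 207) [ 0.6192 -0.1881  0.0305]
(279, 238) [ 0.4519 -0.291   0.0486]
(340, 226) [ 0.5719 -0.3722  0.0443]
(260, 285) [ 0.3588 -0.3035 -0.0008]
[-120.47902223  353.11094609]
top [   0  100   81   42 3278] [701.  360.5] [101.7 190.2] 1.5 0.0303
top [177 103  43  16 366] [732.2 -21.3] [34.9 99. ] 0.3 0.0367
top [247 133  33  42 832] [ 629.1 -183. ] [54.9 90.1] 70.2 0.0332
top [ 318  142   43   63 1773] [ 582.2 -367.9] [ 70.9 140.1] 75.1 0.046
top [379 173  15  25 206] [ 556.2 -486.6] [26.7 53.8] 89.4 0.037
top [ 65 198  44  46 439] [461.2 237.1] [ 24.  137.6] 48.5 0.0275
top [ 286  199   39   52 1236] [ 457.1 -284.6] [ 60.2 109.5] 72.0 0.051
top [365 219  30  53 971] [ 410.8 -485. ]
[... 212 characters left out ...]
89.6 0.0349
scene [291 184  25  18 332] [ 714.1 -217.4] [30.5 64.1] 20.3 0.0527
scene [255 199  40  18 426] [ 626.9 -182.6] [57.3 90.6] 70.1 0.0314
scene [186 203  15  17 156] [474.  -45.4] [13.3 34.9] 20.5 0.0537
scene [208 204  21  26 281] [ 486.2 -107.2] [87.  27.7] 61.9 0.0521
scene [ 247  211  124   54 3019] [ 521.3 -334.5] [100.2 284.6] 60.0 0.0488
scene [164 213  21  28 323] [394.4 -61.4] [79.1 28.7] 52.8 0.0521
scene [191 223  16  19 205] [ 399.8 -126.2] [14.3 34.6] 20.2 0.0536
scene [383 243  22  19 199] [ 553.5 -485.7] [55.8 28.4] 0.2 0.0356
scene [282 261  40  28 936] [ 387.7 -370.6] [69.4 67.5] 26.4 0.0347
scene [ 347  266   40   49 1328] [ 407.6 -483.9] [113.5  58.9] 23.5 0.0362
```

View pics/top_c.png

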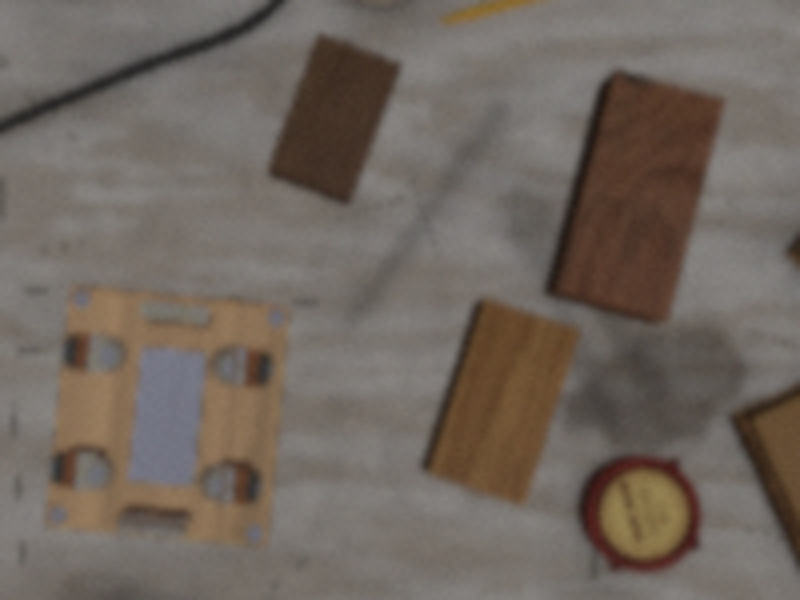

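View pics/scene_c.png

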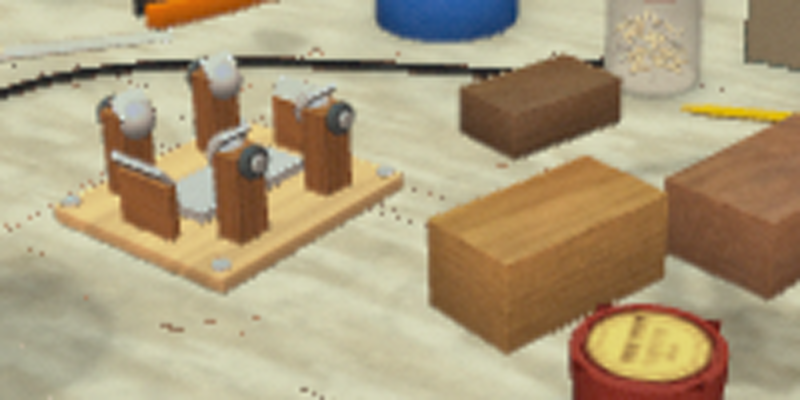

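The dark block at top-view (263,154) measures 55 x 90 mm with its top at about 32 mm in both views, so it is block_small. The other two measure 110x60x50 and 140x70x45. Next is the fixture pose, from its base outline, seat and ball features.

Run:
```python
from h import *
off=np.array([180,125])
def pt(n,cu,cv,z,off=off): return at_z(n,(cu+.5)/4-.5+off[0],(cv+.5)/4-.5+off[1],z)
for nm,L,z in(("base",[(70,285),(293,305),(270,545),(45,528)],.012),("seat",[(142,345),(208,350),(197,487),(130,483)],.02)):
    P=np.array([pt("top",*c,z) for c in L])[:,:2]*1000
    print(nm,P.round(1).tolist(),P.mean(0).round(1),cv2.minAreaRect(P.astype(np.float32)))
L=[(54,212),(222,290),(404,178)]
o2=np.array([140,185])
P=np.array([pt("scene",*c,.012,o2) for c in L]);print("scene corners",P.round(4).tolist(),"centre from diag",((P[0]+P[2])/2).round(4))
for n in("top","scene"):
  C=cloud(n,np.load(f"pics/{n}0_d.npy"))
  near=(np.hypot(C[...,0]-.446,C[...,1]+.085)<.115)
  for lo,hi in((.007,.2),(.007,.016),(.017,.024)):
    m=(near&(C[...,2]>lo)&(C[...,2]<hi)).astype(np.uint8)
    if lo>.01: m=m&(np.hypot(C[...,0]-.446,C[...,1]+.085)<.05)
    k,l,s,_=cv2.connectedComponentsWithStats(m); i=1+np.argmax(s[1:,4])
    Q=C[l==i][:,:2]*1000; print(n,lo,hi,len(Q),np.median(C[l==i][:,2]).round(4),Q.mean(0).round(1),cv2.minAreaRect(Q.astype(np.float32)))
```

```text
base [[524.0, -22.3], [513.6, -159.6], [367.1, -147.6], [376.0, -10.8]] [445.2 -85.1] ((444.80908203125, -85.18535614013672), (137.6461181640625, 148.7568359375), 85.56645965576172)
seat [[487.6, -67.9], [485.1, -108.1], [402.3, -102.9], [404.2, -62.5]] [444.8 -85.3] ((444.6654357910156, -85.28105926513672), (40.492881774902344, 83.5553970336914), 86.42335510253906)
scene corners [[0.3703, -0.0181, 0.012], [0.3556, -0.1536, 0.012], [0.5044, -0.162, 0.012]] centre from diag [ 0.4373 -0.09    0.012 ]
top 0.007 0.2 3347 0.0135 [445.3 -84.4] ((445.236083984375, -83.65402221679688), (136.00054931640625, 148.03260803222656), 85.3040542602539)
top 0.007 0.016 2013 0.0119 [446.5 -85.2] ((445.23956298828125, -83.64488983154297), (136.01019287109375, 148.0019073486328), 85.29217529296875)
top 0.017 0.024 538 0.0199 [445.4 -83.8] ((445.2004699707031, -83.76021575927734), (39.9134521484375, 81.99574279785156), 85.43848419189453)
scene 0.007 0.2 2608 0.0217 [429.6 -94.4] ((442.99322509765625, -83.09940338134766), (138.29061889648438, 147.94432067871094), 85.28982543945312)
scene 0.007 0.016 896 0.0113 [ 415.3 -109.6] ((442.99322509765625, -83.09940338134766), (138.29061889648438, 147.94432067871094), 85.28982543945312)
scene 0.017 0.024 90 0.0194 [419.1 -80.4] ((419.9745178222656, -78.79147338867188), (53.08204650878906, 19.896442413330078), 42.70515060424805)
```

Two views agree. The block is at about (0.628, -0.183) with its long axis at -19.8°, and the fixture is at about (0.444, -0.0835) with yaw -4.7°. I'll move above the block first.

Emit:
send_rows(travel=[[-0.02,-0.013,0.0],[-0.06,-0.038,0.0],[-0.105,-0.066,0.0],[-0.15,-0.095,0.0],[-0.195,-0.123,0.01],[-0.24,-0.151,0.02],[-0.285,-0.18,0.03],[-0.33,-0.208,0.045],[-0.375,-0.237,0.06],[-0.42,-0.265,0.075],[-0.465,-0.293,0.09],[-0.51,-0.322,0.1],[-0.555,-0.35,0.11],[-0.595,-0.375,0.12],[-0.625,-0.394,0.128],[-0.638,-0.403,0.132],[-0.643,-0.406,0.133],[-0.643,-0.406,0.133]], rot=[[0,0,0],[0,0,-0.5],[0,0,-1],[0,0,-1.5],[0,0,-2],[0,0,-2.5],[0,0,-3],[0,0,-3.5],[0,0,-4],[0,0,-4.5],[0,0,-5],[0,0,-5.5],[0,0,-6],[0,0,-6.5],[0,0,-6.9],[0,0,-6.9],[0,0,-6.9],[0,0,-6.9]], fingers=0.075, newtons=40)

```text
clock: 2.35
tcp_pos: [0.6278, -0.1822, 0.1306]
ee_rot: [[-0.941, 0.339, -0.0], [0.339, 0.941, 0.0], [0.0, 0.0, -1.0]]
ft_force: [0.2, 0.5, -0.9]
width: 0.0751
```

Run:
```python
from h import *
for n in("scene","top"):
    p,d=optics.snapshot(n); np.save(f"pics/{n}1_d.npy",d)
    cv2.imwrite(f"pics/{n}1.png",p[:,:,::-1])
a=cv2.imread("pics/top1.png")[90:210,180:340]; b=cv2.imread("pics/scene1.png")[120:240,200:360]
cv2.imwrite("pics/both1.png",cv2.resize(np.hstack([a,b]),None,fx=2.5,fy=2.5,interpolation=cv2.INTER_CUBIC))
o=get_obs(); R=o["ee_rot"];p=o["tcp_pos"]; print(o["clock"],p.round(4),R.round(4).tolist(),o["width"],np.degrees(np.arctan2(R[1,1],R[0,1])),o["ft_force"])
print("tool-axes to grasp",(R.T@(np.array([.628,-.1828,.030])-p)).round(4))
```

```text
2.45 [ 0.6278 -0.1818  0.131 ] [[-0.9412, 0.338, 0.0], [0.338, 0.9412, 0.0001], [0.0, 0.0001, -1.0]] 0.07491985183325683 70.24677708902915 [ 0.03058193 -0.33762923 -0.39978116]
tool-axes to grasp [-0.0005 -0.0009  0.101 ]
```

View pics/both1.png

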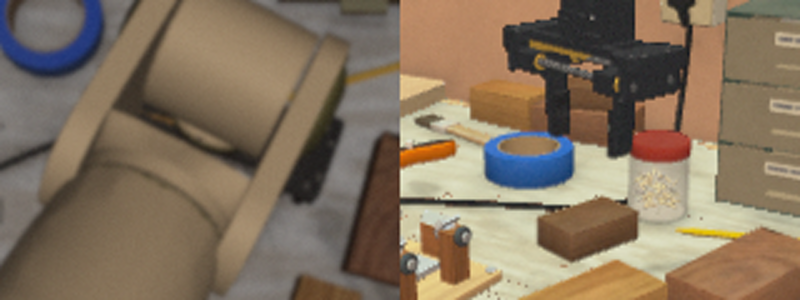

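The top view is blocked by the arm. The scene crop shows the fingers at crop (558,130) and (620,140). I'll check where they should project.

Run:
```python
from h import *
o=get_obs(); R=o["ee_rot"];p=o["tcp_pos"]
for s in(1,-1):
  for k in (.0375,.055):
    X=p+R@[0,s*k,.025]; u=proj("scene",X); print(s,k,X.round(3),u.round(1),"crop",((u-[200,120])*2.5+[400,0]).round(0))
C=cloud("scene",np.load("pics/scene1_d.npy"))
for cu,cv in((558,115),(620,140),(585,215)):
  u,v=int((cu-400)/2.5+200),int(cv/2.5+120); print(C[v,u].round(4))
P=C[120:200,240:320].reshape(-1,3); Q=(P-p)@R
m=(abs(Q[:,0])<.02)&(Q[:,2]>-.02)&(Q[:,2]<.04)&(abs(Q[:,1])<.08)
print(m.sum(),Q[m].min(0).round(4),Q[m].max(0).round(4))
for s in(1,-1):
  q=Q[m&(Q[:,1]*s>0)]; print(len(q),q.min(0).round(4),q.max(0).round(4),np.median(q,0).round(4))
```

```text
1 0.0375 [ 0.64  -0.146  0.106] [264.9 173.3] crop [562. 133.]
1 0.055 [ 0.646 -0.13   0.106] [260.5 171.7] crop [551. 129.]
-1 0.0375 [ 0.615 -0.217  0.106] [285.  180.8] crop [613. 152.]
-1 0.055 [ 0.609 -0.234  0.106] [290.1 182.6] crop [625. 157.]
[ 0.6373 -0.143   0.1256]
[ 0.6045 -0.2302  0.1231]
[ 0.6215 -0.184   0.0314]
363 [-0.0111 -0.0572 -0.02  ] [0.0126 0.053  0.0269]
175 [-0.0096  0.0342 -0.0197] [0.0126 0.053  0.0269] [0.0062 0.0387 0.0016]
188 [-0.0111 -0.0572 -0.02  ] [ 0.0126 -0.0382  0.026 ] [ 0.0075 -0.0522  0.0007]
```

The projected fingers agree with the picture to about 2 mm, so the grasp position is confirmed. Next I descend and grasp.

Emit:
send_rows(travel=[[0,0,0.015],[0,0,0.04],[0,0,0.065],[0,0,0.085],[0,0,0.096],[0,0,0.1],[0,0,0.1]], rot=[[0,0,0],[0,0,0],[0,0,0],[0,0,0],[0,0,0],[0,0,0],[0,0,0]])

```text
clock: 3.32
tcp_pos: [0.6282, -0.1826, 0.0311]
ee_rot: [[-0.941, 0.339, 0.001], [0.339, 0.941, -0.0], [-0.001, -0.0, -1.0]]
ft_force: [-0.5, -1.1, 1.0]
width: 0.0751
```

Emit:
send_rows(travel=[[0,0,0],[0,0,0],[0,0,0],[0,0,0],[0,0,0],[0,0,0]], rot=[[0,0,0],[0,0,0],[0,0,0],[0,0,0],[0,0,0],[0,0,0]], fingers=0.045, newtons=40)

```text
clock: 4.08
tcp_pos: [0.6282, -0.1825, 0.0312]
ee_rot: [[-0.941, 0.339, 0.001], [0.339, 0.941, -0.0], [-0.001, 0.0, -1.0]]
ft_force: [-1.5, 1.0, 4.8]
width: 0.0545
```

It is gripped, with the opening at 54.5 mm. I'll lift and look.

Emit:
send_rows(travel=[[0,0,-0.005],[0,0,-0.02],[0,0,-0.045],[0,0,-0.075],[0,0,-0.105],[0,0,-0.13],[0,0,-0.14],[0,0,-0.14]], rot=[[0,0,0],[0,0,0],[0,0,0],[0,0,0],[0,0,0],[0,0,0],[0,0,0],[0,0,0]])

```text
clock: 5.08
tcp_pos: [0.628, -0.1825, 0.171]
ee_rot: [[-0.941, 0.339, 0.001], [0.339, 0.941, -0.0], [-0.001, -0.0, -1.0]]
ft_force: [-1.0, 0.2, -2.3]
width: 0.0548
```

Run:
```python
from h import *
p,d=optics.snapshot("scene"); np.save("pics/scene2_d.npy",d); cv2.imwrite("pics/scene2.png",p[:,:,::-1])
cv2.imwrite("pics/scene2c.png",cv2.resize(p[90:240,180:340,::-1],None,fx=4,fy=4,interpolation=cv2.INTER_CUBIC))
o=get_obs(); R=o["ee_rot"];p=o["tcp_pos"]; print(o["clock"],p.round(4),R.round(4).tolist(),o["width"],o["ft_force"].round(2))
C=cloud("scene",d); Q=(C.reshape(-1,3)-p)@R
m=(abs(Q[:,0])<.07)&(Q[:,2]>-.01)&(Q[:,2]<.045)&(abs(Q[:,1])<.032)
q=Q[m]; print(m.sum(),np.percentile(q,[1,5,50,95,99],axis=0).round(4).tolist())
t=np.array([.4448,-.0825,p[2]]); print("to above fixture",(R.T@(t-p)).round(4))
```

```text
5.125 [ 0.6277 -0.1824  0.1701] [[-0.9409, 0.3385, -0.0009], [0.3385, 0.9409, 0.0004], [0.001, 0.0001, -1.0]] 0.05428058954143264 [-0.47  0.7  -1.6 ]
627 [[-0.0427, -0.0304, -0.0078], [-0.0369, -0.0288, -0.0015], [0.0268, -0.0183, 0.0083], [0.0453, 0.0254, 0.0286], [0.0459, 0.0295, 0.0304]]
to above fixture [2.059e-01 3.200e-02 2.000e-04]
```

View pics/scene2c.png

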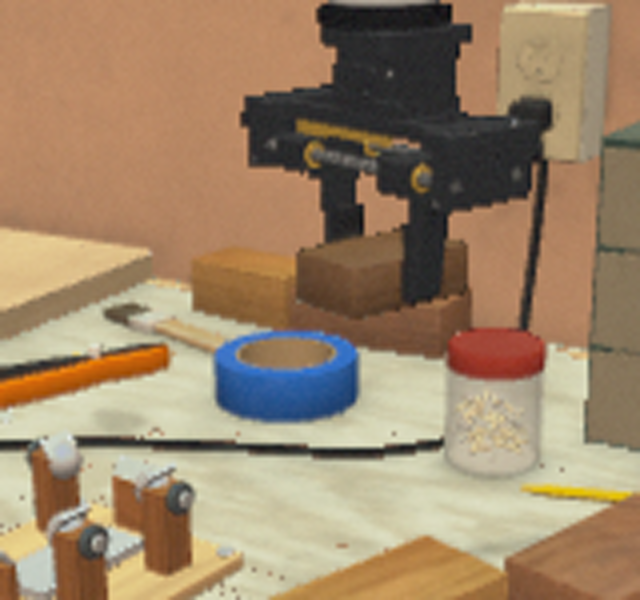

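The block is held level and centred in the jaws, as seen in the crop around (380,275). Next I carry it over the fixture.

Emit:
send_rows(travel=[[0.008,0.001,0],[0.03,0.005,0],[0.065,0.01,0],[0.1,0.016,0],[0.135,0.021,0],[0.165,0.026,0],[0.19,0.03,0],[0.202,0.0315,0],[0.206,0.032,0],[0.206,0.032,0],[0.206,0.032,0]], rot=[[0,0,-1],[0,0,-3],[0,0,-5],[0,0,-7],[0,0,-9],[0,0,-11],[0,0,-13],[0,0,-14.5],[0,0,-15.1],[0,0,-15.1],[0,0,-15.1]])

```text
clock: 6.5
tcp_pos: [0.4454, -0.0829, 0.1706]
ee_rot: [[-0.997, 0.082, 0.0], [0.082, 0.997, -0.0], [-0.0, -0.0, -1.0]]
ft_force: [0.5, -0.3, 0.4]
width: 0.0549
```

Run:
```python
from h import *
o=get_obs(); R=o["ee_rot"];p=o["tcp_pos"]; print(o["clock"],p.round(4),R.round(4).tolist(),o["width"],o["ft_force"].round(2))
for n in("scene","top"):
  im,d=optics.snapshot(n); np.save(f"pics/{n}3_d.npy",d); cv2.imwrite(f"pics/{n}3.png",im[:,:,::-1])
  if n=="scene":
    cv2.imwrite("pics/scene3c.png",cv2.resize(im[100:290,110:310,::-1],None,fx=3,fy=3,interpolation=cv2.INTER_CUBIC))
  C=cloud(n,d); Q=(C.reshape(-1,3)-p)@R
  m=(abs(Q[:,0])<.07)&(Q[:,2]>-.01)&(Q[:,2]<.045)&(abs(Q[:,1])<.08)
  q=Q[m]; print(n,m.sum())
  if m.sum(): print(np.percentile(q,[1,5,50,95,99],axis=0).round(4).tolist())
  b=m&(abs(Q[:,0])>.012); f=m&(abs(Q[:,0])<.009)&(abs(Q[:,1])>.028)
  for k in(b,f):
    if k.sum(): print(Q[k].min(0).round(4),Q[k].max(0).round(4))
C=cloud("scene",d if 0 else np.load("pics/scene3_d.npy"))
# fixture tops in tool frame seen by scene cam
for lo,hi in ((.04,.08),):
  m=((np.hypot(C[...,0]-.445,C[...,1]+.083)<.1)&(C[...,2]>lo)&(C[...,2]<hi)).astype(np.uint8)
  k,l,s,_=cv2.connectedComponentsWithStats(m)
  for i in range(1,k):
    if s[i,4]>20: Qp=(C[l==i]-p)@R; print(s[i],Qp.min(0).round(4),Qp.max(0).round(4))
```

```text
6.5 [ 0.4454 -0.0829  0.1706] [[-0.9966, 0.0822, 0.0001], [0.0822, 0.9966, -0.0001], [-0.0001, -0.0001, -1.0]] 0.05492108890384951 [ 0.48 -0.27  0.38]
scene 984
[[-0.0423, -0.0438, -0.009], [-0.0348, -0.0425, -0.0053], [0.0176, -0.024, 0.0074], [0.0454, 0.0283, 0.0284], [0.0461, 0.0374, 0.0305]]
[-0.0455 -0.0387 -0.0011] [0.0472 0.0282 0.0317]
[-0.009  -0.0449 -0.0099] [0.009  0.0365 0.0259]
top 66
[[-0.0457, -0.0287, -0.0036], [-0.0454, -0.0284, -0.0029], [-0.0419, -0.0174, -0.0004], [-0.0369, 0.0007, 0.01], [-0.0357, 0.0039, 0.0215]]
[-0.0457 -0.0288 -0.0038] [-0.0356  0.0053  0.0276]
[186 198  15  16 159] [-0.0444  0.0232  0.0984] [-0.0196  0.0586  0.1305]
[208 204  21  19 229] [-0.0651 -0.0628  0.0978] [-0.0203  0.0219  0.1306]
[164 207  20  27 270] [ 0.0233 -0.0212  0.0967] [0.0689 0.0587 0.1306]
[191 216  16  19 203] [ 0.0248 -0.0623  0.0972] [ 0.0476 -0.0286  0.1304]
```

View pics/scene3c.png

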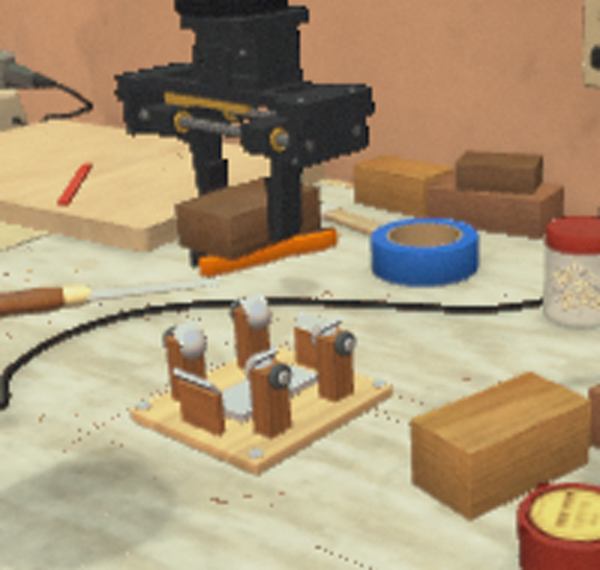

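View pics/top3.png

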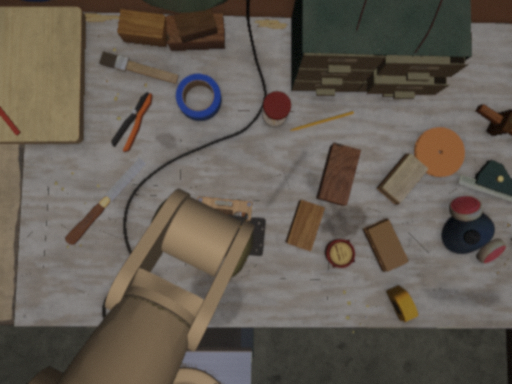

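In the same view the block and fixture are centred to about 1 mm: tool x +1 mm, y about 0. Next I descend into the mouth, just above the balls.

Emit:
send_rows(travel=[[0.001,0,0.008],[0.001,0,0.025],[0.001,0,0.045],[0.001,0,0.06],[0.001,0,0.068],[0.001,0,0.071],[0.001,0,0.071]], rot=[[0,0,0],[0,0,0],[0,0,0],[0,0,0],[0,0,0],[0,0,0],[0,0,0]])

```text
clock: 7.48
tcp_pos: [0.4441, -0.0826, 0.0999]
ee_rot: [[-0.997, 0.082, 0.0], [0.082, 0.997, -0.0], [-0.0, -0.0, -1.0]]
ft_force: [0.0, 0.3, -0.8]
width: 0.0546
```

Run:
```python
from h import *
o=get_obs(); R=o["ee_rot"];p=o["tcp_pos"]; print(o["clock"],p.round(4),R.round(4).tolist(),o["width"],o["ft_force"].round(2))
im,d=optics.snapshot("scene"); np.save("pics/scene4_d.npy",d)
cv2.imwrite("pics/scene4c.png",cv2.resize(im[150:270,140:280,::-1],None,fx=5,fy=5,interpolation=cv2.INTER_CUBIC))
```

```text
7.475 [ 0.4441 -0.0826  0.0999] [[-0.9967, 0.0818, 0.0002], [0.0818, 0.9967, -0.0001], [-0.0002, -0.0001, -1.0]] 0.0545790137224361 [ 0.04  0.31 -0.78]
```

View pics/scene4c.png

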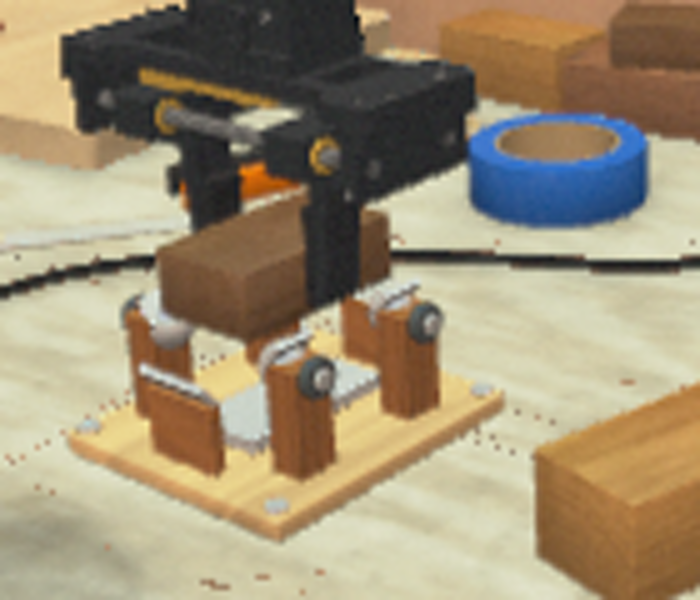

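The block is lined up between the posts, just above the balls, with its near corner at crop (240,335). I'll push in stages.

Emit:
send_rows(travel=[[0,0,0.003],[0,0,0.006],[0,0,0.009],[0,0,0.012],[0,0,0.014],[0,0,0.014]], rot=[[0,0,0],[0,0,0],[0,0,0],[0,0,0],[0,0,0],[0,0,0]])

```text
clock: 8.28
tcp_pos: [0.4438, -0.0825, 0.0854]
ee_rot: [[-0.997, 0.082, -0.0], [0.082, 0.997, 0.0], [0.0, 0.0, -1.0]]
ft_force: [1.0, -0.6, -2.6]
width: 0.0549
```

Emit:
send_rows(travel=[[0,0,0.004],[0,0,0.008],[0,0,0.012],[0,0,0.016],[0,0,0.02],[0,0,0.024],[0,0,0.027],[0,0,0.029],[0,0,0.029]], rot=[[0,0,0],[0,0,0],[0,0,0],[0,0,0],[0,0,0],[0,0,0],[0,0,0],[0,0,0],[0,0,0]])

```text
clock: 9.4
tcp_pos: [0.4436, -0.0824, 0.0562]
ee_rot: [[-0.997, 0.082, -0.001], [0.082, 0.997, 0.0], [0.001, 0.0, -1.0]]
ft_force: [-0.1, 0.1, -4.7]
width: 0.0547
```

Run:
```python
from h import *
o=get_obs(); R=o["ee_rot"];p=o["tcp_pos"]; print(o["clock"],p.round(4),o["width"],o["ft_force"].round(2))
im,d=optics.snapshot("scene"); np.save("pics/scene5_d.npy",d)
cv2.imwrite("pics/scene5c.png",cv2.resize(im[150:270,140:280,::-1],None,fx=5,fy=5,interpolation=cv2.INTER_CUBIC))
```

```text
9.4 [ 0.4436 -0.0824  0.0562] 0.054729466244962284 [-0.1   0.13 -4.69]
```

View pics/scene5c.png

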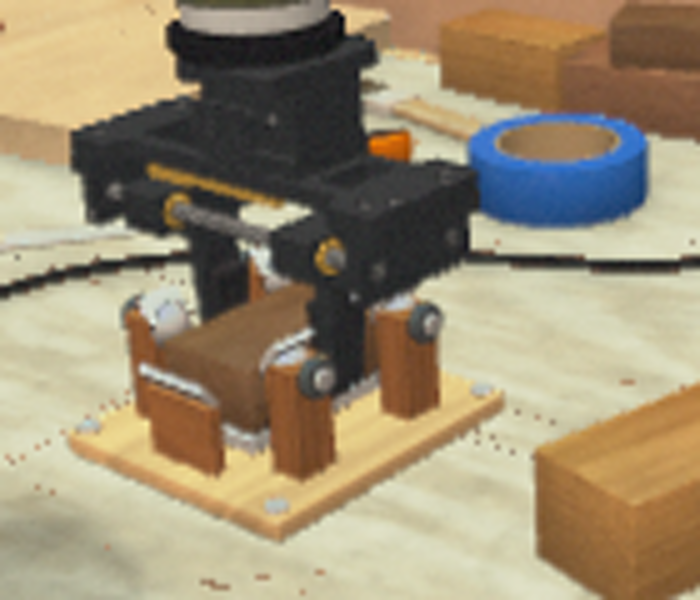

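The block is well down, with 5 mm still to go, and the balls now pull it down. I'll finish the stroke.

Emit:
send_rows(travel=[[0,0,0.002],[0,0,0.004],[0,0,0.005],[0,0,0.006],[0,0,0.007],[0,0,0.007]], rot=[[0,0,0],[0,0,0],[0,0,0],[0,0,0],[0,0,0],[0,0,0]])

```text
clock: 10.2
tcp_pos: [0.4439, -0.0825, 0.0511]
ee_rot: [[-0.997, 0.081, -0.0], [0.081, 0.997, -0.0], [0.0, -0.0, -1.0]]
ft_force: [-9.0, 2.3, 21.9]
width: 0.0546
```

It is seated: TCP z stopped at 51.1 mm with 22 N, which puts the underside at about 20 mm. I'll relax the push, then open.

Emit:
send_rows(travel=[[0,0,-0.001],[0,0,-0.002],[0,0,-0.002]], rot=[[0,0,0],[0,0,0],[0,0,0]])

```text
clock: 10.58
tcp_pos: [0.4438, -0.0825, 0.0515]
ee_rot: [[-0.997, 0.082, -0.001], [0.082, 0.997, 0.0], [0.001, 0.0, -1.0]]
ft_force: [-1.1, 0.5, -5.8]
width: 0.0544
```

Emit:
send_rows(travel=[[0,0,0],[0,0,0],[0,0,0],[0,0,0]], rot=[[0,0,0],[0,0,0],[0,0,0],[0,0,0]], fingers=0.072)

```text
clock: 11.08
tcp_pos: [0.4441, -0.0826, 0.0518]
ee_rot: [[-0.997, 0.082, 0.0], [0.082, 0.997, -0.0], [-0.0, -0.0, -1.0]]
ft_force: [-0.2, -0.2, -0.4]
width: 0.0719
```

Emit:
send_rows(travel=[[0,0,-0.003],[0,0,-0.01],[0,0,-0.025],[0,0,-0.045],[0,0,-0.07],[0,0,-0.095],[0,0,-0.115],[0,0,-0.12],[0,0,-0.12]], rot=[[0,0,0],[0,0,0],[0,0,0],[0,0,0],[0,0,0],[0,0,0],[0,0,0],[0,0,0],[0,0,0]])

```text
clock: 12.2
tcp_pos: [0.4438, -0.0825, 0.1716]
ee_rot: [[-0.997, 0.082, 0.0], [0.082, 0.997, -0.0], [-0.0, -0.0, -1.0]]
ft_force: [-0.5, 0.1, -0.3]
width: 0.0717
```

Run:
```python
from h import *
o=get_obs(); R=o["ee_rot"];p=o["tcp_pos"]; print(o["clock"],p.round(4),o["width"],o["ft_force"].round(2))
im,d=optics.snapshot("scene"); np.save("pics/scene6_d.npy",d)
cv2.imwrite("pics/scene6c.png",cv2.resize(im[150:270,140:280,::-1],None,fx=5,fy=5,interpolation=cv2.INTER_CUBIC))
C=cloud("scene",d)
for cu,cv in((220,350),(255,320),(330,310),(240,400)): print(C[150+cv//5,140+cu//5].round(4))
```

```text
12.2 [ 0.4438 -0.0825  0.1716] 0.07172998589897192 [-0.45  0.09 -0.28]
[ 0.4122 -0.0763  0.0522]
[ 0.4457 -0.0667  0.0513]
[ 0.4718 -0.0892  0.0513]
[ 0.3967 -0.1007  0.0409]
```

View pics/scene6c.png

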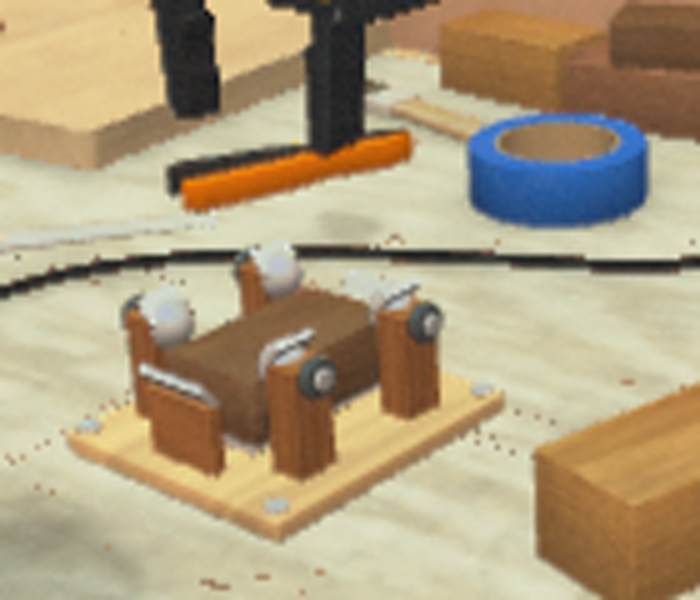

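The block is in, with its top at about 52 mm. I'll move the arm aside so the top camera can check level, centring and the bystanders.

Emit:
send_rows(travel=[[0,0.01,-0.01],[0,0.04,-0.02],[0,0.08,-0.03],[0,0.12,-0.04],[0,0.16,-0.05],[0,0.2,-0.05],[0,0.24,-0.05],[0,0.27,-0.05],[0,0.28,-0.05],[0,0.28,-0.05]], rot=[[0,0,0],[0,0,0],[0,0,0],[0,0,0],[0,0,0],[0,0,0],[0,0,0],[0,0,0],[0,0,0],[0,0,0]])

```text
clock: 13.5
tcp_pos: [0.4666, 0.1966, 0.2216]
ee_rot: [[-0.997, 0.081, -0.0], [0.081, 0.997, -0.0], [0.0, -0.0, -1.0]]
ft_force: [0.6, 0.3, -0.3]
width: 0.0724
```

Run:
```python
from h import *
f=np.array([.4452,-.0837]); a=np.radians(-4.7); F=np.array([[np.cos(a),-np.sin(a)],[np.sin(a),np.cos(a)]])
for n in("top","scene"):
  im,d=optics.snapshot(n); cv2.imwrite(f"pics/{n}7.png",im[:,:,::-1])
  if n=="top": cv2.imwrite("pics/top7c.png",cv2.resize(im[125:275,180:380,::-1],None,fx=4,fy=4,interpolation=cv2.INTER_CUBIC))
  C=cloud(n,d).reshape(-1,3); q=(C[:,:2]-f)@F
  m=(abs(q[:,0])<.06)&(abs(q[:,1])<.03)&(abs(C[:,2]-.052)<.006)
  k=m&(abs(q[:,0])<.04)&(abs(q[:,1])<.022)
  A=np.c_[q[k],np.ones(k.sum())]; print(n,k.sum(),"plane",np.linalg.lstsq(A,C[k,2],rcond=None)[0].round(4))
  print(cv2.minAreaRect((q[m&(abs(q[:,1])<.028)]*1000).astype(np.float32)))
  for P0 in((.5822,-.3679,.046),(.4571,-.2846,.051)):
    mm=(np.hypot(C[:,0]-P0[0],C[:,1]-P0[1])<.085)&(abs(C[:,2]-P0[2])<.006)
    print("bystander",cv2.minAreaRect((C[mm][:,:2]*1000).astype(np.float32)))
```

```text
top 645 plane [ 0.0066 -0.0085  0.0519]
((0.054515838623046875, -0.038570404052734375), (119.82967376708984, 55.073429107666016), 0.1540166288614273)
bystander ((582.5250854492188, -367.4916076660156), (70.66568756103516, 140.21249389648438), 75.35333251953125)
bystander ((469.8385009765625, -289.5577392578125), (65.81233978271484, 140.24513244628906), 68.42588806152344)
scene 241 plane [-0.0012  0.0007  0.0514]
((5.8955078125, 0.16972732543945312), (108.1509780883789, 55.53596115112305), 0.15156349539756775)
bystander ((580.4819946289062, -366.4387512207031), (72.44538879394531, 140.5503692626953), 75.64883422851562)
bystander ((454.7615661621094, -284.20416259765625), (60.617244720458984, 110.3613052368164), 72.21528625488281)
```

View pics/top7c.png

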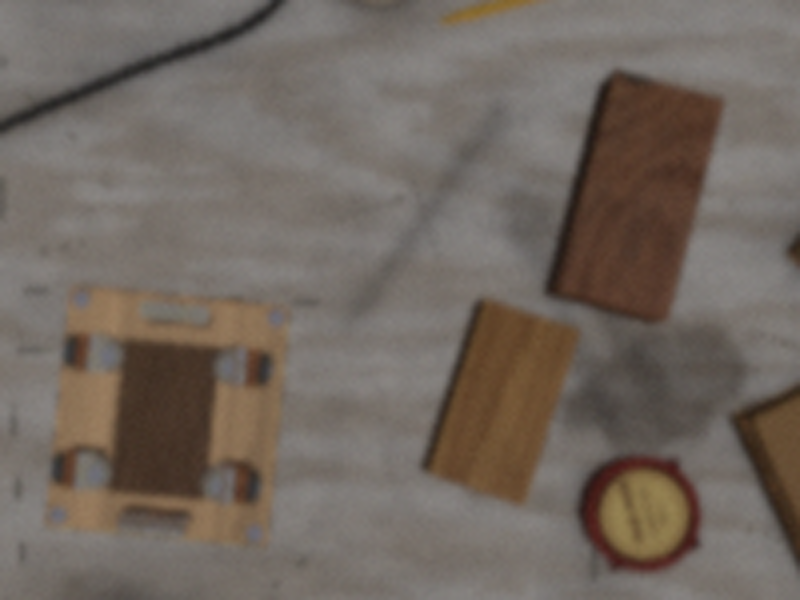

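The top view shows the block square between the stops, at crop (110-215, 342-498). The ball rims overlap its edges, and the other two blocks are at the same pixels as before. I'm handing in.

```bash
python3 -c "
from plant import r,get_obs
print(r.job_done(), get_obs()['clock'])"
```

```text
the job is handed in; nothing more can be done
the job is handed in; nothing more can be done
```

I loaded the small block (90 x 55 x 32 mm) into the drilling fixture, pushed it home past the four balls, and handed the job in at about 14 s. I gripped it across its 55 mm width and pressed until it stopped on the seat at about 22 N. Then I eased off, opened the fingers and moved the arm clear.

- **Seating:** the block's top measures 51.4 mm (scene camera) and 51.9 mm (top camera), against 52 mm expected. It is level in both views.
- **Centring:** it sits square between the end stops, and the balls overlap its top edges in the picture.
- **Ball click:** I did not measure the ball joints directly. The click rests on that picture, the block's height and the downward pull on the gripper during the last 5 mm.
- **Other two blocks:** both measure within about 2.5 mm of where they were before, which is about the calibration error, and they sit at the same pixels in the top view.
- **Checks that disagreed:**
  - The two cameras differ by about 2 mm in x, which is within calibration.
  - My last automatic top-view outlines were spoiled for two items: one block's region took in its neighbour, and the loaded block's outline took in the end stops. For those I relied on the top-view picture, plus the scene camera for the other block.

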